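# Walk a gas bottle into its bench stand and secure it

## Task

Put the small gas bottle away in its blue bench stand: first lift the stand's counterweighted retaining arm over its balance point so that it rests open by itself, then take the bottle by its T-handle and walk it into the bay in several short steps, rocking it in turn onto the left and the right edge of its boot (the other side raised by about a centimetre) and never lifting the whole bottle off the desk, for which it is too heavy. Leave it standing upright and released in the middle of the bay, and only then swing the arm back over its balance point so that it falls fully closed in front of the bottle. Leave the other things on the desk alone.

Things in the scene. Friction and masses are not known exactly. Their poses are not given: they have to be found in the camera images.
- gas_bottle: loose upright gas bottle, about 1.8 kg, 234 mm tall: black rubber boot 92 mm in diameter, 20 mm high; grey body 88 mm in diameter up to 140 mm; green shoulder; brass valve; black T-handle on top. Origin at the centre of its underside, z along its axis, y along the T-handle. At the start its x axis points roughly (within 0.6 rad) to the stand's bay, so that the T-handle lies across the way.
- handle (a point): centre of the T-handle, 224 mm above the underside on the axis: a straight bar 76 mm long (bottle's y), 16 mm thick (bottle's x), 20 mm high (214 to 234 mm). Under its middle a 12 mm stem, then from 205 mm down the 22 mm brass valve; a small gauge at y -29 mm, below 206 mm. The bar can be pinched from above across its thickness.
- foot_left (a point): lowest point of the boot's rim on the bottle's +y side (46 mm from the axis); its z is its height above the desk. Rocking the bottle onto an edge takes about 4 N sideways at the handle; a lean of 0.13 rad raises the other edge by 12 mm; it would topple beyond 0.4 rad
- foot_right (a point): the same on the bottle's -y side
- foot_front (a point): the same on the bottle's +x side
- foot_rear (a point): the same on the bottle's -x side
- bottle_stand: blue steel bottle stand fixed to the desk. Origin on the desk at the middle of its bay, where the bottle's axis belongs; z up, x from the open mouth (at -x) to the back. The bay has no floor: the bottle stands on the desk. A V saddle at the back (82 to 128 mm high) stops a centred bottle about 15 mm past the origin; behind it a column 140 mm high.
- bay (a point): middle of the bay (the stand's origin and axes). Two low feet, 10 mm high and 30 mm wide, run along x at y +-91 mm. On each stands a post at x -44 mm, 116 mm high at y -90 (hinge) and 103 mm high at y +90 (fork): the mouth is 156 mm wide between the posts. Closed, the arm clears the bottle only if the bottle's axis is at most about 11 mm in front of this point.
- retaining_arm (a joint): angle of the retaining arm, rad: 0 closed across the mouth, lying in the fork; grows as its red grip is lifted; 2.05 at the open stop. It swings in the stand's plane x = -64 mm about an axis along the stand's x. Its counterweight puts the balance point at about 1.2 rad: below it the arm sinks shut by itself in 1 to 3 s, above it falls to the open stop. Under 0.5 N at the grip moves it.
- bar_hinge (a point): hinge of the arm: at x -64, y -90, z 95 mm of the stand
- bar_grip (a point): centre of the red grip at the arm's end, 208 mm from the hinge: a roller 22 mm in diameter, 24 mm long along the stand's x, to be pinched from above over its flat ends; it turns between the fingers as the arm swings. The arm itself is a 12 mm tube (17 mm at its rubber sleeve). Closed, the grip is at x -64, y +118, z 95 mm of the stand; open at the stop at x -64, y -186, z 280 mm.
- dropper_bottle: amber dropper bottle 94 mm tall, 33 mm in diameter, loose; leave alone
- tweezers: steel tweezers 120 mm long lying flat, loose; leave alone
- slip_pliers: long-nose pliers 140 mm long lying flat, loose; leave alone
- wafer_box: round white wafer carrier 66 mm in diameter, 18 mm high, loose; leave alone
- spare_objective: microscope objective standing on its cap, 27 mm in diameter, 50 mm high, loose; leave alone
- kinematic_mount: small black mirror mount 38x34x34 mm, loose; leave alone
Not all that is in view belongs to the job. There is more than one size of the gas_bottle; the one meant has the size given above.

How it is judged:
By the outcome, as a careful person would: the job done as asked, in the order asked, and still so for the second after the job is handed in, with the robot touching nothing.
It also fails if it takes over 64 s, if anything falls off the work surface, if the arm or the gripper's body presses on something with over 40 N, if the wrist force passes 120 N, or if a joint passes its speed limit or range.

## Robot

A 6-joint arm with a two-finger parallel gripper is mounted at the origin on a cart in front of the work surface, level with it; the furniture and walls round the work are solid. World frame = base frame: x ahead of the robot, y to its left, z up, the work surface at z = 0. Lengths are in mm, angles in degrees, forces in N, time in s.
With the tool pointing down it reaches from about 350 to 850 mm from the base axis. Payload 8.1 kg.
Tool frame: the origin (TCP) lies midway between the tips of the shut fingers; the grasp point (between the pads) lies 19 mm behind it; z points along the fingers, y is the line along which they close (so a half turn about z gives the same grasp; the last joint's range is limited). The gripper opens to 85 mm and grips with 20 to 120 N. Pads are 22 mm wide; open, the fingers measure 114 mm over their backs; the gripper's body (76 mm by 85 mm) begins 54 mm behind the grasp point. The pads swing forward as they close: fully open they stand 13 mm farther back than shut.
Start: joints at [72.055, 7.471, 85.268, -0, 87.261, -4.893], TCP at [135.478, 584.509, 231.292] pointing down, gripper open.
Joint ranges: [-169.43, 169.43], [-51.17, 129.36], [1.28, 143.12], [-76.62, 256.62], [0, 156.53], [-152.29, 152.29]. Speed limits (degrees/s): [136.94, 136.94, 159.86, 180, 180, 180].

## Interface

Orientations are given as [roll, pitch, yaw] about the fixed x, y, z axes, in that order (R = Rz(yaw) Ry(pitch) Rx(roll)).
In Python, from bench import sense, snapshot, camera_params, hand_in, masks_of, pinpoint gives the robot as it stands.
- The arm moves only by the tool step_arm, never from a script. Its argument "targets" is a list of rows, each an object with "angular": the turn, a rotation vector about the tool's x, y, z scaled (see below), a list of three; "dp": the shift along the tool's x, y, z scaled (see below), a list of three; "fingers": the closure, from 0 (fully open) to 1 (shut). A call has exactly 8 rows; each row is the pose to reach, as a shift and turn from the pose commanded when the call began, along the tool's axes at that moment, turning the shorter way round; what a row does not reach only later rows make up. The controller multiplies each number of a shift by 0.2 m and each number of a turn by 180 degrees. A row lasts 1/8 s, in which the tool goes at most 62.5 mm and 10.7 degrees, less where a joint would pass 70% of its speed; a pose out of reach is approached as far as the arm can. A call with a number of a shift or a turn outside -1 to 1 is refused whole. A call with a gripper value outside its range is refused whole. The fingers move at their own pace and stop on an object; "newtons" is the grip in N (left out, the last holds). Time passes only in rows, so rows that repeat a pose let the fingers close, or fill a call up. It gives the time, the measured TCP pose, the force, the opening and the grip force at its end, in the units of the state.
- sense(): the state, without advancing time (a new reading comes with each control period).
- snapshot(name): name is "scene" or "top" or "wrist"; returns the picture (420x560x3 uint8, blue, green, red); there is no depth.
- camera_params(name): a dict with "vfov" (degrees; the focal length in pixels is half the picture's height over the tangent of half this angle, whatever the lens; pixels are square), "cx", "cy" (the principal point, pixels), "R" (3x3) and "t" (3): a world point X has camera coordinates R X + t. Camera axes: x right, y down, z forward; pixel columns grow to the right and rows downward; lengths in mm; the calibration is good to about 2 mm. The wrist camera is an equidistant fisheye: a pixel r from the principal point sees the ray r / f radians off the axis. A picture is of the moment at which its call begins: read the wrist's pose just before it. camera_params takes no time and is no camera call; for the wrist camera it gives the pose at the moment of the call.
- hand_in(): hands the job in; it is judged then, once.
Trained networks look in the newest picture that a camera, given by its name, has taken for a name from the list of things; names that differ only in an ending like _2 or _b are one class to them, and where a whole thing is asked for, a point or a joint stands for the part that bears it (a point fixed in the world has none). Each returns a list of dicts, best first, with "conf" (0 to 1); they miss things now and then, are a little off and sometimes report something else, mostly with a low value. They report only what shows in the picture. A call takes as long as a camera call. They do not tell look-alikes from the thing itself.
- masks_of(camera, label): "pixels" (420x560 bool, what is visible of it) and "at" ([column, row] in pixels, amid what is visible of it).
- pinpoint(camera, label): "at" ([column, row] in pixels: a listed point, or the origin of a listed thing).
The state is a dict: "time": time; "joint_pos": joint angles; "qd": joint speeds; "joint_efforts": joint torques, N m; "tool_pos": TCP position; "tcp_rot": TCP orientation; "ft_force": force on the tool from outside, world axes, zero at the start; "wrist_torque": the same for the moment, N m; "finger_gap": finger opening in mm; "grip_force": force on a finger pad.
Only numpy, scipy, OpenCV 4.12 (cv2) and the standard library are available. Lean on these libraries where they do the work, as an engineer would, in place of code of your own. Each camera call takes 0.05 s, during which the arm holds its last target. There are 200 camera calls.

## Working session

There is one attempt and no reset: what is moved stays moved. The work goes in short steps, Python scripts to look and compute and a tool call to move; the robot and the scene stay as the last step left them, time stands still between calls to the robot, and variables do not carry over. Pictures are saved under pics/ and viewed, at most 11 in all, crops included, and the job is handed in when it is done.

Besides the shell and the picture viewer there is one more tool, called after ">>>" by a JSON object that holds its "api" and its "payload". step_arm: Moves the arm, as the interface text tells. Its arguments: {"type":"object","properties":{"targets":{"type":"array","items":{"type":"object","properties":{"angular":{"type":"array","items":{"type":"number","minimum":-1,"maximum":1}},"dp":{"type":"array","items":{"type":"number","minimum":-1,"maximum":1}},"fingers":{"type":"number"}}}},"newtons":{"type":"number"}},"required":["targets"]}

```bash
mkdir -p pics; ls; cat > h.py <<'E'
import numpy as np, cv2
from bench import *
def save(cam,n):
    im=snapshot(cam); cv2.imwrite(f'pics/{n}.png',im); return im
def ray(cam,px,P=None):
    P=P or camera_params(cam); R=np.array(P['R']);t=np.array(P['t'])
    f=210/np.tan(np.radians(P['vfov'])/2)
    d=np.array([px[0]-P['cx'],px[1]-P['cy']])
    if cam=='wrist':
        r=np.hypot(*d);th=r/f;v=np.array([*(d/max(r,1e-9)*np.sin(th)),np.cos(th)])
    else: v=np.array([*(d/f),1.]);v/=np.linalg.norm(v)
    return -R.T@t,R.T@v
def atz(cam,px,z,P=None):
    o,v=ray(cam,px,P);return o+v*(z-o[2])/v[2]
def tri(rays):
    A=0;b=0
    for o,v in rays:
        M=np.eye(3)-np.outer(v,v);A=A+M;b=b+M@o
    X=np.linalg.solve(A,b)
    return X,[float(np.linalg.norm((np.eye(3)-np.outer(v,v))@(X-o))) for o,v in rays]
E
python3 - <<'E'
from h import *
np.set_printoptions(precision=1,suppress=True)
ims=[save(c,c+'0') for c in('scene','top')]
cv2.imwrite('pics/both.png',cv2.resize(np.hstack(ims),(800,300)))
for c in('scene','top'):
    print(c,ray(c,(280,210)))
for l in ['gas_bottle','handle','foot_left','foot_right','bay','bar_hinge','bar_grip','bottle_stand']:
    for c in('scene','top'):
        print(l,c,[(np.round(d['at']),round(d['conf'],2)) for d in pinpoint(c,l)])
print(sense())
E
```

```text
pics
scene (array([1119.7,  476.4,  959.5]), array([-0.5, -0.4, -0.7]))
top (array([ 367.5,   54.1, 1451.6]), array([ 0.1,  0. , -1. ]))
gas_bottle scene [(array([299., 207.]), 0.82), (array([323., 254.]), 0.68)]
gas_bottle top [(array([249., 239.]), 0.71)]
handle scene [(array([331., 195.]), 0.8), (array([304., 126.]), 0.64)]
handle top [(array([297., 268.]), 0.87), (array([238., 230.]), 0.72)]
foot_left scene [(array([335., 265.]), 0.91), (array([307., 222.]), 0.78)]
foot_left top [(array([235., 237.]), 0.61), (array([377., 263.]), 0.51)]
foot_right scene [(array([340., 354.]), 0.38)]
foot_right top [(array([338., 201.]), 0.57), (array([263., 239.]), 0.55), (array([243., 252.]), 0.18)]
bay scene [(array([332., 199.]), 0.61)]
bay top [(array([249., 235.]), 0.55), (array([340., 204.]), 0.33)]
bar_hinge scene [(array([272., 241.]), 0.97)]
bar_hinge top [(array([277., 198.]), 0.86), (array([244., 251.]), 0.32)]
bar_grip scene [(array([348., 276.]), 0.93)]
bar_grip top [(array([211., 202.]), 0.6)]
bottle_stand scene [(array([290., 295.]), 0.64)]
bottle_stand top [(array([251., 184.]), 0.89)]
{'time': 0.9, 'joint_pos': array([72.1,  7.5, 85.3,  0. , 87.3, -4.9]), 'qd': array([-0. , -0. ,  0.1, -0. ,  0.1,  0.1]), 'joint_efforts': array([ -0. , -56.9, -50.1,  -0. ,   0. ,  -0. ]), 'tool_pos': array([135.5, 584.5, 231.3]), 'tcp_rot': array([180. ,  -0. , 166.9]), 'ft_force': array([ 0.9, -1. ,  0. ]), 'wrist_torque': array([-0. , -0. ,  0.1]), 'grip_force': 0.0, 'finger_gap': 85.47243710905087}
```

View pics/scene0.png

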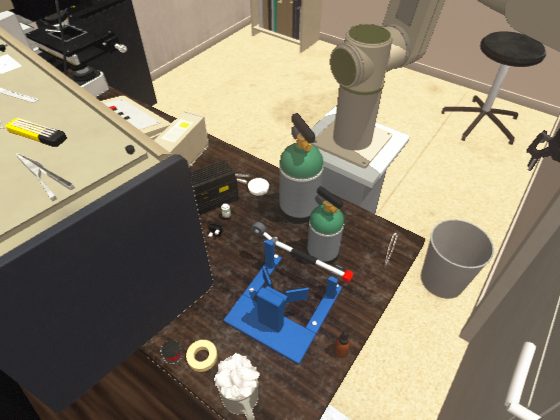

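View pics/top0.png

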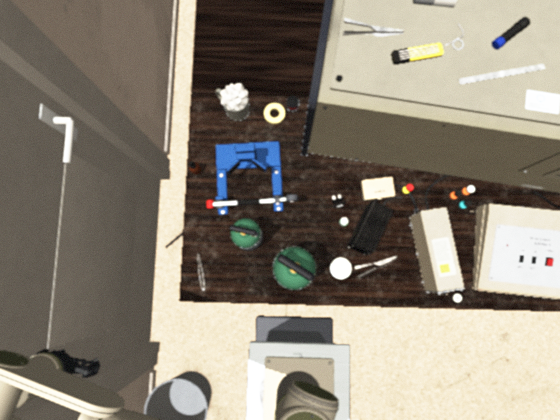

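Two gas bottles: a small one at scene (323,235) / top (246,233), and a large one at scene (300,180) / top (295,268). I'll measure both to check their size and enlarge the small one.

```bash
python3 - <<'E'
from h import *
np.set_printoptions(precision=1,suppress=True)
S=cv2.imread('pics/scene0.png');T=cv2.imread('pics/top0.png')
a=cv2.resize(S[150:340,215:375],None,fx=2.5,fy=2.5,interpolation=cv2.INTER_CUBIC)
b=cv2.resize(T[130:300,190:330],None,fx=2.8,fy=2.8,interpolation=cv2.INTER_CUBIC)
cv2.imwrite('pics/crop1.png',np.hstack([a[:475],b[:475]]))
def t2(n,s,t): print(n,*tri([ray('scene',s),ray('top',t)]))
t2('small handle',(331,195),(243,231));t2('big handle',(304,126),(297,268))
t2('hinge',(272,241),(277,198)); t2('grip',(348,276),(211,203))
for c in('scene','top'):
  for l in('gas_bottle','bar_grip','bottle_stand','tweezers','dropper_bottle'):
    for m in masks_of(c,l):
      ys,xs=np.nonzero(m['pixels']);print(c,l,round(m['conf'],2),np.round(m['at']),xs.min(),xs.max(),ys.min(),ys.max())
# image location of a 140mm-high 44 mm-radius etc left; ground pts
print('post feet',atz('top',(278,207),110),atz('top',(221,208),100))
E
```

```text
small handle [477.8 171.4 226.3] [2.1343493709117483, 2.1343493709117594]
big handle [378.7  23.5 305.8] [3.2634234356825154, 3.2634234356825247]
hinge [594.5  80.8  99.8] [0.2599368651647405, 0.259936865164836]
grip [573.1 287.3  95.6] [3.83757772088753, 3.8375777208876305]
scene gas_bottle 0.85 [298. 176.] 278 322 114 223
scene gas_bottle 0.81 [326. 227.] 306 343 187 263
scene bar_grip 0.56 [298. 253.] 251 352 222 282
scene bottle_stand 0.83 [275. 309.] 223 352 222 363
scene tweezers 0.42 [275. 310.] 223 352 222 363
scene tweezers 0.41 [394. 238.] 393 396 234 237
scene dropper_bottle 0.63 [276. 309.] 223 352 222 364
scene dropper_bottle 0.54 [340. 348.] 334 348 332 357
top gas_bottle 0.74 [293. 265.] 273 314 246 288
top gas_bottle 0.66 [249. 237.] 229 262 218 250
top bar_grip 0.82 [249. 202.] 206 296 195 208
top bottle_stand 0.66 [248. 166.] 206 296 142 214
top dropper_bottle 0.54 [196. 169.] 189 200 162 173
top dropper_bottle 0.39 [243. 233.] 229 261 219 250
post feet [565.3  76.6 110. ] [559.3 251.6 100. ]
```

View pics/crop1.png

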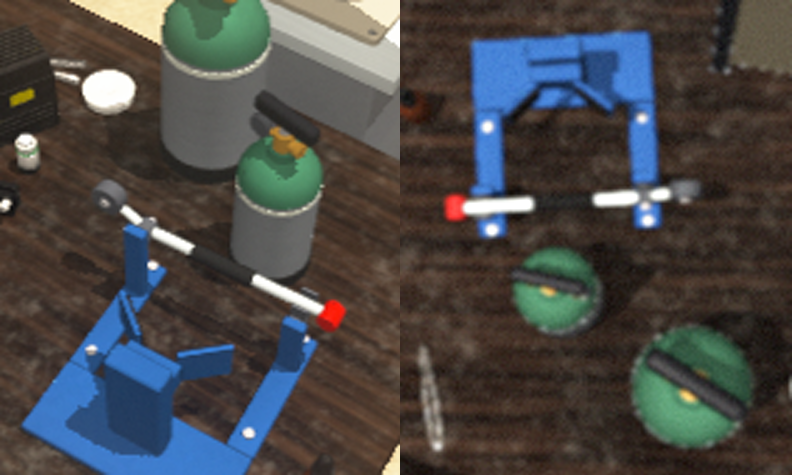

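The crop shows the small bottle, with its handle at about top (243.6,231). Its handle measures z≈226, against ≈306 for the big bottle, so the small one is the one meant. It stands in front of the stand's mouth. The red grip is at top (210,204) and scene (347,277). I'll move above the grip and measure from there.

```bash
cat >> h.py <<'E'
from scipy.spatial.transform import Rotation as Rn
def down(yaw): return Rn.from_euler('xyz',[180,0,yaw],degrees=True)
def rows(tg,p0=None,R0=None):
    s=sense(); p0=np.array(s['tool_pos'] if p0 is None else p0); R0=R0 or Rn.from_euler('xyz',s['tcp_rot'],degrees=True)
    for p,R,f in tg:
        d=R0.inv().apply(np.array(p)-p0)/200; a=(R0.inv()*R).as_rotvec(degrees=True)/180
        print('{"dp":%s,"angular":%s,"fingers":%g}'%([round(float(x),4) for x in d],[round(float(x),4) for x in a],f))
E
python3 - <<'E'
from h import *
np.set_printoptions(precision=1,suppress=True)
rows([((355,435,230),down(130),0),((575,287,190),down(95),0)])
for n,p,z in [('grip',(209.6,204),95),('plateL',(216.8,144),5),('plateR',(279.3,141.4),5),('hL',(230.5,227.5),224),('hR',(256.8,234.3),224),('dropper',(196,167),50)]: print(n,atz('top',p,z))
print(atz('scene',(347,277),95))
for n,p in [('barL',(318,188)),('barR',(343,203))]: print(n,atz('scene',p,224))
E
```

```text
{"dp":[-1.238, -0.4803, 0.0065],"angular":[0.0, 0.0, 0.2053],"fingers":0}
{"dp":[-2.4767, -0.9528, 0.2065],"angular":[0.0, 0.0, 0.3997],"fingers":0}
grip [571.6 288.1  95. ]
plateL [789.1 289.2   5. ]
plateR [803.1  80.    5. ]
hL [487.8 204.7 224. ]
hR [470.8 131.2 224. ]
dropper [697.9 345.6  50. ]
[574.7 290.   95. ]
barL [472.7 134.1 224. ]
barR [480.8 209.  224. ]
```

>>> {"api": "step_arm", "payload": {"targets": [{"dp":[-0.25,-0.1,0]},{"dp":[-0.5,-0.2,0]},{"dp":[-0.75,-0.29,0]},{"dp":[-0.99,-0.38,0]},{"dp":[-0.99,-0.38,0]},{"dp":[-0.99,-0.38,0]},{"dp":[-0.99,-0.38,0]},{"dp":[-0.99,-0.38,0]}]}}

```text
validation failed for argument at $.ta...
```

>>> {"api": "step_arm", "payload": {"targets": [{"dp":[-0.25,-0.1,0]},{"dp":[-0.5,-0.2,0]},{"dp":[-0.75,-0.29,0]},{"dp":[-0.99,-0.38,0]},{"dp":[-0.99,-0.38,0]},{"dp":[-0.99,-0.38,0]},{"dp":[-0.99,-0.38,0]},{"dp":[-0.99,-0.38,0]}]}}

```text
validation failed for argument at $.ta...
```

>>> {"api": "step_arm", "payload": {"targets": [{"dp":[-0.2,-0.08,0.05],"angular":[0,0,0.05]},{"dp":[-0.4,-0.16,0.1],"angular":[0,0,0.11]},{"dp":[-0.5,-0.19,0.2],"angular":[0,0,0.17]},{"dp":[-0.5,-0.19,0.2],"angular":[0,0,0.23]},{"dp":[-0.5,-0.19,0.2],"angular":[0,0,0.29]},{"dp":[-0.5,-0.19,0.2],"angular":[0,0,0.35]},{"dp":[-0.5,-0.19,0.2],"angular":[0,0,0.405]},{"dp":[-0.5,-0.19,0.2],"angular":[0,0,0.405]}]}}

```text
validation failed for argument at $.ta...
```

```bash
python3 - <<'E'
from h import *
np.set_printoptions(precision=1,suppress=True)
s=sense();print(s['time'],s['tool_pos'],s['tcp_rot'],s['joint_pos'],s['ft_force'])
P=camera_params('wrist');save('wrist','w1');print(P['vfov'])
for l in('bar_grip','bar_hinge','handle','bay'):
  for d in pinpoint('wrist',l): print(l,np.round(d['at'],1),round(d['conf'],2),atz('wrist',d['at'],{'bar_grip':95,'bar_hinge':95,'handle':224,'bay':0}[l],P))
E
```

```text
1.4 [135.5 584.5 231.3] [180.    0.  166.9] [72.1  7.5 85.3 -0.  87.3 -4.9] [-0.2 -0.1  0.3]
65.70646984690485
bay [112.3 376.2] 0.22 [438.1 179.6   0. ]
```

View pics/w1.png

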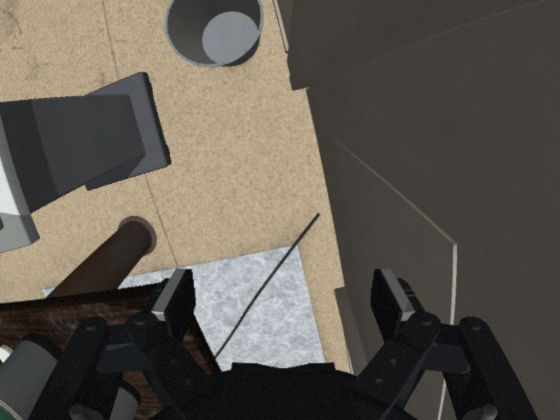

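The arm has not moved: every row must carry all three fields. The picture shows floor, wall and the desk corner at lower left, nothing useful yet. Resending with all fields.

>>> {"api": "step_arm", "payload": {"targets": [{"dp":[-0.25,-0.1,0],"angular":[0,0,0],"fingers":0},{"dp":[-0.5,-0.2,0],"angular":[0,0,0],"fingers":0},{"dp":[-0.75,-0.29,0],"angular":[0,0,0],"fingers":0},{"dp":[-0.99,-0.38,0],"angular":[0,0,0],"fingers":0},{"dp":[-0.99,-0.38,0],"angular":[0,0,0.04],"fingers":0},{"dp":[-0.99,-0.38,0],"angular":[0,0,0.1],"fingers":0},{"dp":[-0.99,-0.38,0],"angular":[0,0,0.15],"fingers":0},{"dp":[-0.99,-0.38,0],"angular":[0,0,0.2],"fingers":0}]}}

```text
time: 2.65
tool_pos: [311.3, 465.7, 231.4]
tcp_rot: [180.0, -0.0, 130.6]
ft_force: [-0.6, -0.3, -0.6]
finger_gap: 85.3
grip_force: 0.0
```

```bash
python3 - <<'E'
from h import *
s=sense();print(s['time'],s['tool_pos'],s['tcp_rot'])
rows([((575,287,205),down(95),0)])
E
```

```text
2.65 [311.29158335 465.71148767 231.36818142] [ 1.79995092e+02 -2.61658231e-03  1.30636891e+02]
{"dp":[-1.5368, 0.4186, 0.1318],"angular":[0.0, -0.0, 0.198],"fingers":0}
```

>>> {"api": "step_arm", "payload": {"targets": [{"dp":[-0.25,0.06,0.02],"angular":[0,0,0.03],"fingers":0},{"dp":[-0.5,0.13,0.05],"angular":[0,0,0.08],"fingers":0},{"dp":[-0.75,0.2,0.1],"angular":[0,0,0.14],"fingers":0},{"dp":[-1,0.27,0.1],"angular":[0,0,0.198],"fingers":0},{"dp":[-1,0.27,0.13],"angular":[0,0,0.198],"fingers":0},{"dp":[-1,0.27,0.13],"angular":[0,0,0.198],"fingers":0},{"dp":[-1,0.27,0.13],"angular":[0,0,0.198],"fingers":0},{"dp":[-1,0.27,0.13],"angular":[0,0,0.198],"fingers":0}]}}

```text
time: 3.65
tool_pos: [482.3, 351.0, 205.7]
tcp_rot: [180.0, -0.0, 95.4]
ft_force: [0.7, -0.6, 1.0]
finger_gap: 85.7
grip_force: 0.0
```

```bash
python3 - <<'E'
from h import *
np.set_printoptions(precision=1,suppress=True)
s=sense();print(s['time'],s['tool_pos'],s['tcp_rot'],s['joint_pos'],s['ft_force'])
P=camera_params('wrist');save('wrist','w2')
for l in('bar_grip','bar_hinge','handle','bay'):
  for d in pinpoint('wrist',l): print(l,np.round(d['at'],1),round(d['conf'],2),atz('wrist',d['at'],{'bar_grip':95,'bar_hinge':95,'handle':224,'bay':0}[l],P))
rows([((575,287,205),down(95),0)])
E
```

```text
3.65 [482.3 351.  205.7] [180.   -0.   95.4] [31.1  7.6 87.8  0.  84.6 25.7] [ 0.7 -0.6  1. ]
bar_grip [372.9 278. ] 0.6 [572.6 287.1  95. ]
handle [236.3 304.1] 0.72 [461.6 342.9 224. ]
handle [177.1 190.5] 0.7 [435.  395.5 224. ]
bay [460.  193.9] 0.22 [702.5 353.8   0. ]
{"dp":[-0.3586, 0.4293, 0.0024],"angular":[0.0001, -0.0, 0.0019],"fingers":0}
```

View pics/w2.png

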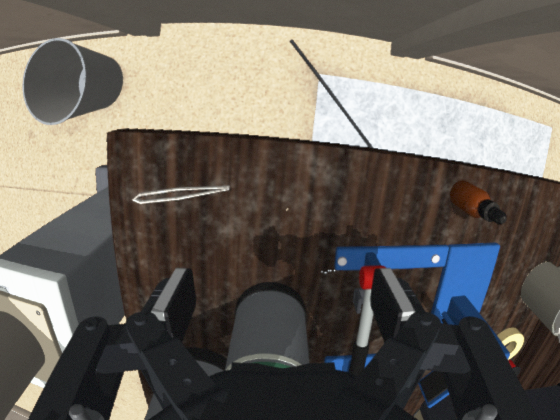

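The picture shows the red grip at (372,278), giving (572.6,287.1), which agrees with the top view. The dropper bottle is clear at (478,200). Descending and pinching.

>>> {"api": "step_arm", "payload": {"newtons": 30, "targets": [{"dp":[-0.15,0.2,0.1],"angular":[0,0,0],"fingers":0},{"dp":[-0.3,0.4,0.2],"angular":[0,0,0.002],"fingers":0},{"dp":[-0.349,0.425,0.3],"angular":[0,0,0.002],"fingers":0},{"dp":[-0.349,0.425,0.45],"angular":[0,0,0.002],"fingers":0},{"dp":[-0.349,0.425,0.6],"angular":[0,0,0.002],"fingers":0},{"dp":[-0.349,0.425,0.648],"angular":[0,0,0.002],"fingers":0.2},{"dp":[-0.349,0.425,0.648],"angular":[0,0,0.002],"fingers":0.6},{"dp":[-0.349,0.425,0.648],"angular":[0,0,0.002],"fingers":1}]}}

```text
time: 4.9
tool_pos: [575.0, 289.1, 77.5]
tcp_rot: [179.9, -0.0, 95.0]
ft_force: [-0.1, 0.2, 1.1]
finger_gap: 32.5
grip_force: 0.0
```

```bash
python3 - <<'E'
from h import *
np.set_printoptions(precision=1,suppress=True)
s=sense();print(s['tool_pos'],s['tcp_rot'],s['ft_force'],s['finger_gap'],s['grip_force'])
p=s['tool_pos'];psi=np.radians(5);yv=np.array([-np.sin(psi),np.cos(psi),0])
g0=np.array([572.8,287.5,95]);h=g0-208*yv;off=p-g0
R=down(95)
def G(th): return h+208*(np.cos(th)*yv+np.array([0,0,np.sin(th)]))+off
for th in np.linspace(0.2,1.5,13): print(round(th,2),G(th));rows([(G(th),R,1)],[573.5,289.5,76],down(95))
E
```

```text
[575.  289.1  77.5] [179.9  -0.   95. ] [-0.1  0.2  1.1] 32.482305651731984 0.0
0.2 [575.4 285.  118.8]
{"dp":[-0.0234, 0.0074, -0.214],"angular":[0.0, 0.0, 0.0],"fingers":1}
0.31 [575.9 279.3 140.6]
{"dp":[-0.0517, 0.0074, -0.323],"angular":[0.0, 0.0, 0.0],"fingers":1}
0.42 [576.6 271.4 161.7]
{"dp":[-0.0916, 0.0074, -0.4283],"angular":[0.0, 0.0, 0.0],"fingers":1}
0.52 [577.5 261.2 181.7]
{"dp":[-0.1427, 0.0074, -0.5287],"angular":[0.0, 0.0, 0.0],"fingers":1}
0.63 [578.5 248.9 200.6]
{"dp":[-0.2043, 0.0074, -0.6229],"angular":[0.0, 0.0, 0.0],"fingers":1}
0.74 [579.8 234.7 218. ]
{"dp":[-0.2758, 0.0074, -0.7099],"angular":[0.0, 0.0, 0.0],"fingers":1}
0.85 [581.2 218.6 233.7]
{"dp":[-0.3563, 0.0074, -0.7887],"angular":[0.0, 0.0, 0.0],"fingers":1}
0.96 [582.7 201.  247.7]
{"dp":[-0.4448, 0.0074, -0.8584],"angular":[0.0, 0.0, 0.0],"fingers":1}
1.07 [584.4 182.  259.6]
{"dp":[-0.5403, 0.0074, -0.918],"angular":[0.0, 0.0, 0.0],"fingers":1}
1.18 [586.1 161.8 269.4]
{"dp":[-0.6417, 0.0074, -0.967],"angular":[0.0, 0.0, 0.0],"fingers":1}
1.28 [588.  140.6 276.9]
{"dp":[-0.7478, 0.0074, -1.0047],"angular":[0.0, 0.0, 0.0],"fingers":1}
1.39 [589.9 118.8 282.2]
{"dp":[-0.8573, 0.0074, -1.0308],"angular":[0.0, 0.0, 0.0],"fingers":1}
1.5 [591.9  96.6 285. ]
{"dp":[-0.9691, 0.0074, -1.0448],"angular":[0.0, 0.0, 0.0],"fingers":1}
```

>>> {"api": "step_arm", "payload": {"newtons": 30, "targets": [{"dp":[0,0,0],"angular":[0,0,0],"fingers":1},{"dp":[0,0,0],"angular":[0,0,0],"fingers":1},{"dp":[0,0,0],"angular":[0,0,0],"fingers":1},{"dp":[-0.005,0,-0.1],"angular":[0,0,0],"fingers":1},{"dp":[-0.023,0,-0.214],"angular":[0,0,0],"fingers":1},{"dp":[-0.052,0,-0.323],"angular":[0,0,0],"fingers":1},{"dp":[-0.092,0,-0.428],"angular":[0,0,0],"fingers":1},{"dp":[-0.143,0,-0.529],"angular":[0,0,0],"fingers":1}]}}

```text
time: 5.9
tool_pos: [575.3, 259.4, 182.8]
tcp_rot: [-179.9, 0.0, 95.0]
ft_force: [-5.9, -3.3, -4.4]
finger_gap: 23.8
grip_force: 31.3
```

>>> {"api": "step_arm", "payload": {"targets": [{"dp":[-0.062,-0.005,-0.094],"angular":[0,0,0],"fingers":1},{"dp":[-0.133,-0.005,-0.181],"angular":[0,0,0],"fingers":1},{"dp":[-0.213,-0.005,-0.26],"angular":[0,0,0],"fingers":1},{"dp":[-0.302,-0.005,-0.33],"angular":[0,0,0],"fingers":1},{"dp":[-0.397,-0.005,-0.389],"angular":[0,0,0],"fingers":1},{"dp":[-0.499,-0.005,-0.438],"angular":[0,0,0],"fingers":1},{"dp":[-0.605,-0.005,-0.476],"angular":[0,0,0],"fingers":1},{"dp":[-0.714,-0.005,-0.502],"angular":[0,0,0],"fingers":1}]}}

```text
time: 6.9
tool_pos: [587.6, 116.7, 283.2]
tcp_rot: [-180.0, -0.0, 95.0]
ft_force: [-4.9, 1.1, -4.5]
finger_gap: 23.5
grip_force: 30.0
```

```bash
python3 - <<'E'
from h import *
np.set_printoptions(precision=1,suppress=True)
s=sense();print(s['tool_pos'],s['tcp_rot'],s['ft_force'],s['finger_gap'],s['grip_force'],s['wrist_torque'])
E
```

```text
[587.6 116.7 283.2] [-180.   -0.   95.] [-4.9  1.1 -4.5] 23.48164803193699 30.019632875919342 [ 0.4  0.7 -0. ]
```

>>> {"api": "step_arm", "payload": {"targets": [{"dp":[-0.06,0,-0.008],"angular":[0,0,0],"fingers":1},{"dp":[-0.112,0,-0.014],"angular":[0,0,0],"fingers":1},{"dp":[-0.163,0,-0.017],"angular":[0,0,0],"fingers":1},{"dp":[-0.163,0,-0.017],"angular":[0,0,0],"fingers":0.4},{"dp":[-0.163,0,-0.017],"angular":[0,0,0],"fingers":0.3},{"dp":[-0.163,0,-0.1],"angular":[0,0,0],"fingers":0.3},{"dp":[-0.163,0,-0.25],"angular":[0,0,0],"fingers":0.2},{"dp":[-0.163,0,-0.35],"angular":[0,0,0],"fingers":0}]}}

```text
time: 7.9
tool_pos: [591.3, 85.4, 355.2]
tcp_rot: [179.8, 0.0, 95.0]
ft_force: [0.7, -0.1, 0.1]
finger_gap: 83.9
grip_force: 0.0
```

```bash
python3 - <<'E'
from h import *
np.set_printoptions(precision=1,suppress=True)
s=sense();print(s['tool_pos'],s['tcp_rot'],s['ft_force'])
save('top','t1');save('scene','s1')
for l in('bar_grip','bar_hinge'):
  q={}
  for c in('scene','top'):
    r=pinpoint(c,l);print(l,c,[(np.round(d['at'],1),round(d['conf'],2)) for d in r])
    if r:q[c]=r[0]['at']
  if len(q)==2: print(tri([ray(c,q[c]) for c in q]))
psi=np.radians(5)
# target above the bottle handle, tool y along bottle x (yaw -14)
rows([((430+48,171,340),down(76),0)])
E
```

```text
[591.3  85.4 355.2] [179.8   0.   95. ] [ 0.7 -0.1  0.1]
bar_grip scene [(array([240.9, 175.4]), 0.66)]
bar_grip top [(array([301.2, 185.1]), 0.71), (array([205. , 272.9]), 0.56)]
(array([601.3,   8.9, 296.4]), [6.054739357868372, 6.054739357868285])
bar_hinge scene [(array([276.7, 236.5]), 0.89)]
bar_hinge top [(array([273.8, 199.8]), 0.66)]
(array([586.1,  89.9, 116.4]), [0.0663949602921295, 0.06639496029217622])
{"dp":[0.4759, -0.5231, 0.0553],"angular":[-0.0004, 0.0001, 0.1053],"fingers":0}
```

```bash
python3 - <<'E'
from h import *
rows([((478,85,350),down(80),0)])
E
```

```text
{"dp":[0.0475, -0.5603, 0.0053],"angular":[-0.0004, 0.0001, 0.0831],"fingers":0}
```

>>> {"api": "step_arm", "payload": {"targets": [{"dp":[0,-0.2,0],"angular":[0,0,0.03],"fingers":0},{"dp":[0.02,-0.4,0],"angular":[0,0,0.083],"fingers":0},{"dp":[0.048,-0.56,0],"angular":[0,0,0.083],"fingers":0},{"dp":[0.048,-0.56,0],"angular":[0,0,0.083],"fingers":0},{"dp":[0.048,-0.56,0],"angular":[0,0,0.083],"fingers":0},{"dp":[0.048,-0.56,0],"angular":[0,0,0.083],"fingers":0},{"dp":[0.048,-0.56,0],"angular":[0,0,0.083],"fingers":0},{"dp":[0.048,-0.56,0],"angular":[0,0,0.083],"fingers":0}]}}

```text
time: 9.2
tool_pos: [478.6, 85.0, 351.6]
tcp_rot: [-180.0, 0.0, 80.0]
ft_force: [0.2, -0.2, 0.8]
finger_gap: 85.4
grip_force: 0.0
```

```bash
python3 - <<'E'
from h import *
np.set_printoptions(precision=1,suppress=True)
s=sense();print(s['time'],s['tool_pos'],s['tcp_rot'])
P=camera_params('wrist');save('wrist','w3')
Z={'bar_grip':280,'bar_hinge':95,'handle':224,'bay':0,'foot_left':0,'foot_right':0,'foot_front':0,'bottle_stand':0}
for l in Z:
  for d in pinpoint('wrist',l): print(l,np.round(d['at'],1),round(d['conf'],2),atz('wrist',d['at'],Z[l],P))
E
```

```text
9.2 [478.6  85.  351.6] [-180.    0.   80.]
bar_grip [438.1 304.9] 0.86 [599.2 -17.7 280. ]
bar_hinge [369.7 159.1] 0.62 [589.3  77.2  95. ]
handle [268.5  97.4] 0.91 [482.2 171.4 224. ]
foot_left [244.1 163. ] 0.6 [417.3  82.3   0. ]
foot_front [266.5 213.4] 0.68 [435.9  -5.2   0. ]
```

View pics/w3.png

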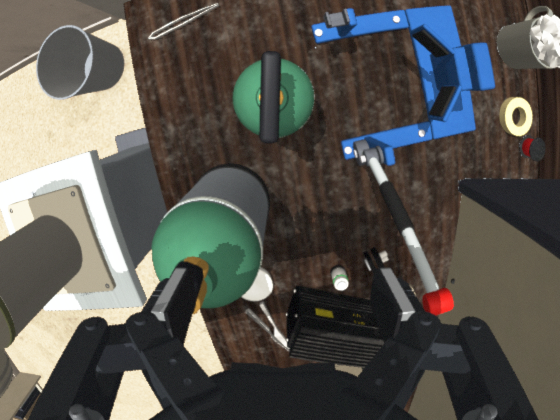

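The arm rests open: its red grip at (438,302) gives (599,-18,280), which matches the stop. The T-handle of the small bottle is seen from (271,53) to (269,142). Now the exact bar pose and the descent.

```bash
python3 - <<'E'
from h import *
np.set_printoptions(precision=1,suppress=True)
P=camera_params('wrist');im=cv2.imread('pics/w3.png')
c=im[40:155,225:325].astype(int);m=((c.max(2)<70)).astype(np.uint8)
n,l,st,ce=cv2.connectedComponentsWithStats(m)
k=[i for i in range(1,n) if l[57,45]==i or st[i,4]>300];print([(st[i],ce[i]) for i in k])
for i in k:
  (cx,cy),(w,h),a=cv2.minAreaRect(np.argwhere(l==i)[:,::-1].astype(np.float32));print(cx+225,cy+40,w,h,a)
for z in(224,234):
  A,B=atz('wrist',(271.5,54),z,P),atz('wrist',(269.5,141),z,P);d=A-B
  print(z,A,B,(A+B)/2,np.linalg.norm(d),np.degrees(np.arctan2(-d[0],d[1])))
# feet-screw pixels (z~10): left (319,32),(397,19); right (348,150),(421,133)
W=[atz('wrist',p,11,P) for p in((319,32),(397,19),(348,150),(421,133))];print(np.array(W))
for a,b in((0,1),(2,3)):
  d=W[b]-W[a];print('yaw',np.degrees(np.arctan2(d[1],d[0])))
print('T saddle'); 
pr=pinpoint('wrist','handle')
print(tri([ray('wrist',(270,97.5),P),ray('top',(243.6,231)),ray('scene',(331,195))]))
rows([((480,171,300),down(78),0)])
E
```

```text
[(array([   0,    0,  100,  115, 4363], dtype=int32), array([54.6, 76.3])), (array([  0,  10,  11,  65, 321], dtype=int32), array([ 3.9, 39.2]))]
274.50000762939453 96.99999237060547 113.99998474121094 98.99998474121094 90.0
228.95076942443848 82.11384582519531 64.34522247314453 8.65332317352295 86.8201675415039
224 [490.8 206.7 224. ] [476.2 135.6 224. ] [483.5 171.1 224. ] 72.54812805611301 -11.53997311605768
234 [490.8 205.2 234. ] [476.9 136.8 234. ] [483.9 171.  234. ] 69.85493855342003 -11.539973116057707
[[562.7 259.7  11. ]
 [685.9 269.7  11. ]
 [577.3  77.4  11. ]
 [699.2  87.9  11. ]]
yaw 4.62554657600486
yaw 4.938967426160062
T saddle
(array([480. , 170.9, 227.3]), [3.274455988472972, 3.4118469458446614, 3.5958124238536766])
{"dp":[0.4248, -0.0663, 0.2595],"angular":[0.0, 0.0, 0.0112],"fingers":0}
```

>>> {"api": "step_arm", "payload": {"newtons": 20, "targets": [{"dp":[0.2,-0.03,0.05],"angular":[0,0,0.008],"fingers":0},{"dp":[0.4,-0.06,0.2],"angular":[0,0,0.008],"fingers":0},{"dp":[0.426,-0.063,0.4],"angular":[0,0,0.008],"fingers":0},{"dp":[0.426,-0.063,0.6],"angular":[0,0,0.008],"fingers":0},{"dp":[0.426,-0.063,0.713],"angular":[0,0,0.008],"fingers":0},{"dp":[0.426,-0.063,0.713],"angular":[0,0,0.008],"fingers":0.3},{"dp":[0.426,-0.063,0.713],"angular":[0,0,0.008],"fingers":0.7},{"dp":[0.426,-0.063,0.713],"angular":[0,0,0.008],"fingers":1}]}}

```text
time: 10.7
tool_pos: [481.7, 171.3, 211.1]
tcp_rot: [179.9, -0.1, 78.6]
ft_force: [0.1, -0.4, 0.7]
finger_gap: 32.1
grip_force: 0.0
```

>>> {"api": "step_arm", "payload": {"newtons": 40, "targets": [{"dp":[0,0,0],"angular":[0,0,0],"fingers":1},{"dp":[0,0,0],"angular":[0,0,0],"fingers":1},{"dp":[0,0,0],"angular":[0,0,0],"fingers":1},{"dp":[0,0,0],"angular":[0,0,0],"fingers":1},{"dp":[0,0,0],"angular":[0,0,0],"fingers":1},{"dp":[0,0,0],"angular":[0,0,0],"fingers":1},{"dp":[0,0,0],"angular":[0,0,0],"fingers":1},{"dp":[0,0,0],"angular":[0,0,0],"fingers":1}]}}

```text
time: 11.7
tool_pos: [482.0, 171.2, 210.8]
tcp_rot: [179.8, -0.1, 78.6]
ft_force: [3.8, 0.1, 6.5]
finger_gap: 15.4
grip_force: 41.6
```

```bash
python3 - <<'E'
from h import *
np.set_printoptions(precision=2,suppress=True)
s=sense();print(s)
E
```

```text
{'time': 11.7, 'joint_pos': array([ 13.82,  -5.95, 100.95,  -0.02,  84.8 ,  25.27]), 'qd': array([ 0.15,  0.06,  0.03, -0.05,  0.02,  0.05]), 'joint_efforts': array([  0.99, -40.98, -44.84,   0.52,   1.29,  -0.04]), 'tool_pos': array([482.01, 171.2 , 210.8 ]), 'tcp_rot': array([179.81,  -0.07,  78.56]), 'ft_force': array([3.8 , 0.06, 6.52]), 'wrist_torque': array([-0.11, -0.65, -0.06]), 'grip_force': 41.5717077255249, 'finger_gap': 15.389192507322859}
```

The bar is gripped (15.4 mm, light downward load). Now I'll compute the first half-step: lean onto the left edge, swing the right side forward, set down.

```bash
cat >> h.py <<'E'
def halfstep(side,D,lam=0.13,h=211,prof=((.5,0),(1,0),(1,.25),(1,.5),(1,.75),(1,1),(.5,1),(0,1)),off=(0,0)):
    """rows in tool frame (tool x=+bottle y, tool y=+bottle x, z down); side=+1 pivots on left (+y) edge, D yaw deg"""
    B=Rn.from_matrix([[0,1,0],[1,0,0],[0,0,-1]])  # bottle<-tool
    t0=np.array([off[0],off[1],h]);F=np.array([0,46*side,0])
    for l,y in prof:
        R=Rn.from_rotvec([0,0,np.radians(D*y)])*Rn.from_rotvec([-side*lam*l,0,0])
        p=F+R.apply(t0-F)
        d=B.inv().apply(p-t0)/200;a=(B.inv()*R*B).as_rotvec(degrees=True)/180
        print('{"dp":%s,"angular":%s,"fingers":1}'%([round(float(x),4) for x in d],[round(float(x),4) for x in a]))
E
python3 - <<'E'
from h import *
halfstep(1,28,0.13)
E
```

```text
{"dp":[0.069, 0.0, -0.0127],"angular":[0.0, -0.0207, 0.0],"fingers":1}
{"dp":[0.1387, 0.0, -0.0209],"angular":[0.0, -0.0414, 0.0],"fingers":1}
{"dp":[0.1394, 0.0111, -0.0209],"angular":[-0.0025, -0.0413, -0.0388],"fingers":1}
{"dp":[0.1414, 0.0221, -0.0209],"angular":[-0.0051, -0.0412, -0.0777],"fingers":1}
{"dp":[0.1448, 0.0327, -0.0209],"angular":[-0.0076, -0.0409, -0.1165],"fingers":1}
{"dp":[0.1494, 0.0429, -0.0209],"angular":[-0.0101, -0.0406, -0.1553],"fingers":1}
{"dp":[0.0879, 0.0756, -0.0127],"angular":[-0.0051, -0.0203, -0.1555],"fingers":1}
{"dp":[0.0269, 0.108, 0.0],"angular":[0.0, 0.0, -0.1556],"fingers":1}
```

>>> {"api": "step_arm", "payload": {"newtons": 60, "targets": [{"dp":[0.023,0.004,-0.005],"angular":[0,-0.007,0],"fingers":1},{"dp":[0.046,0.008,-0.009],"angular":[0,-0.014,0],"fingers":1},{"dp":[0.069,0.008,-0.013],"angular":[0,-0.021,0],"fingers":1},{"dp":[0.092,0.008,-0.016],"angular":[0,-0.028,0],"fingers":1},{"dp":[0.115,0.008,-0.019],"angular":[0,-0.035,0],"fingers":1},{"dp":[0.139,0.008,-0.021],"angular":[0,-0.0414,0],"fingers":1},{"dp":[0.139,0.008,-0.021],"angular":[0,-0.0414,0],"fingers":1},{"dp":[0.139,0.008,-0.021],"angular":[0,-0.0414,0],"fingers":1}]}}

```text
time: 12.7
tool_pos: [488.0, 198.2, 214.5]
tcp_rot: [180.0, 7.5, 78.6]
ft_force: [0.1, -1.4, 8.5]
finger_gap: 14.6
grip_force: 60.4
```

```bash
python3 - <<'E'
from h import *
np.set_printoptions(precision=2,suppress=True)
s=sense();print(s['tool_pos'],s['tcp_rot'],s['ft_force'],s['wrist_torque'],s['finger_gap'])
im=save('scene','s2');cv2.imwrite('pics/s2c.png',cv2.resize(im[170:290,270:400],None,fx=4,fy=4,interpolation=cv2.INTER_CUBIC))
R=Rn.from_euler('xyz',s['tcp_rot'],degrees=True);print(R.as_matrix())
E
```

```text
[487.95 198.15 214.49] [179.96   7.5   78.57] [ 0.13 -1.42  8.52] [-0.36  0.15 -0.01] 14.586366803149351
[[ 0.2   0.98 -0.03]
 [ 0.97 -0.2  -0.13]
 [-0.13  0.   -0.99]]
```

View pics/s2c.png

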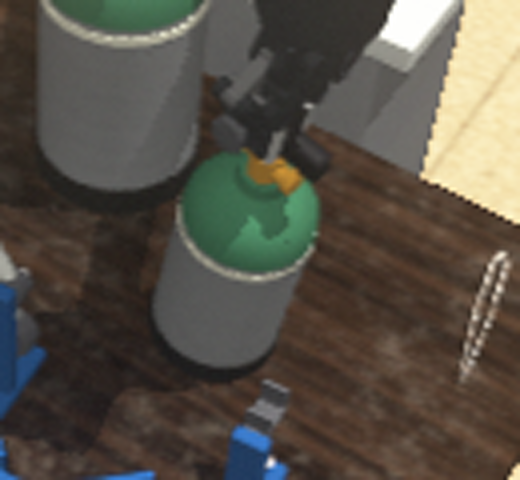

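The crop shows the bottle leaning onto its left edge with its right side raised. The small press-down force (8.5 N) says it is not lifted. Continuing: swing and set down.

```bash
sed -i 's/off=(0,0)):/off=(0,0),base=(0,0)):/' h.py; python3 - <<'E'
s=open('h.py').read()
i=s.index("    for l,y in prof:")
s=s[:i]+'''    def pose(l,y):
        R=Rn.from_rotvec([0,0,np.radians(D*y)])*Rn.from_rotvec([-side*lam*l,0,0])
        return F+R.apply(t0-F),R*B
    p0,R0=pose(*base)
    for l,y in prof:
        p,R=pose(l,y);d=R0.inv().apply(p-p0)/200;a=(R0.inv()*R).as_rotvec(degrees=True)/180
        print('{"dp":%s,"angular":%s,"fingers":1}'%([round(float(x),3) for x in d],[round(float(x),4) for x in a]))
'''
open('h.py','w').write(s)
E
python3 - <<'E'
from h import *
halfstep(1,28,prof=((1,.25),(1,.5),(1,.75),(1,1),(.66,1),(.33,1),(0,1),(0,1)),base=(1,0))
print()
# plan: axis track
def track(ys,c=np.array([483.4,171.1]),s=1):
    for a,b in zip(ys[:-1],ys[1:]):
        r=lambda q:np.array([-np.sin(np.radians(q)),np.cos(np.radians(q))])*46*s
        c=c+r(a)-r(b);print(b,np.round(c,1));s=-s
for f in (17,18): track([-11.5,16.5,-f+3,f+3,-f+3,f+3,-f+3,f+3])
for s in(-1,1):halfstep(s,34*s,prof=((.5,0),(1,0),(1,.25),(1,.5),(1,.75),(1,1),(.5,1),(0,1)));print()
E
```

```text
{"dp":[0.001, 0.011, -0.0],"angular":[-0.005, -0.0, -0.0386],"fingers":1}
{"dp":[0.003, 0.022, -0.0],"angular":[-0.0101, -0.0, -0.0771],"fingers":1}
{"dp":[0.006, 0.033, -0.001],"angular":[-0.0151, -0.0, -0.1157],"fingers":1}
{"dp":[0.011, 0.043, -0.001],"angular":[-0.0202, -0.0, -0.1542],"fingers":1}
{"dp":[-0.03, 0.065, 0.009],"angular":[-0.0168, 0.0138, -0.1547],"fingers":1}
{"dp":[-0.069, 0.087, 0.021],"angular":[-0.0134, 0.0272, -0.155],"fingers":1}
{"dp":[-0.108, 0.108, 0.035],"angular":[-0.0101, 0.0406, -0.1553],"fingers":1}
{"dp":[-0.108, 0.108, 0.035],"angular":[-0.0101, 0.0406, -0.1553],"fingers":1}

16.5 [505.6 172.1]
-14 [529.8 172.6]
20 [556.7 174. ]
-14 [583.6 175.4]
20 [610.4 176.8]
-14 [637.3 178.2]
20 [664.1 179.6]
16.5 [505.6 172.1]
-15 [530.6 172.4]
21 [559.  173.9]
-15 [587.4 175.4]
21 [615.8 176.9]
-15 [644.2 178.3]
21 [672.6 179.8]
{"dp":[-0.069, 0.0, -0.013],"angular":[0.0, 0.0207, 0.0],"fingers":1}
{"dp":[-0.139, 0.0, -0.021],"angular":[0.0, 0.0414, 0.0],"fingers":1}
{"dp":[-0.14, 0.013, -0.021],"angular":[-0.0031, 0.0413, 0.0472],"fingers":1}
{"dp":[-0.143, 0
[... 275 characters left out ...]
1, 0.1888],"fingers":1}
{"dp":[-0.039, 0.129, 0.0],"angular":[0.0, 0.0, 0.1889],"fingers":1}

{"dp":[0.069, 0.0, -0.013],"angular":[0.0, -0.0207, 0.0],"fingers":1}
{"dp":[0.139, 0.0, -0.021],"angular":[0.0, -0.0414, 0.0],"fingers":1}
{"dp":[0.14, 0.013, -0.021],"angular":[-0.0031, -0.0413, -0.0472],"fingers":1}
{"dp":[0.143, 0.027, -0.021],"angular":[-0.0061, -0.0411, -0.0943],"fingers":1}
{"dp":[0.148, 0.039, -0.021],"angular":[-0.0092, -0.0407, -0.1415],"fingers":1}
{"dp":[0.154, 0.051, -0.021],"angular":[-0.0123, -0.0402, -0.1886],"fingers":1}
{"dp":[0.097, 0.09, -0.013],"angular":[-0.0061, -0.0201, -0.1888],"fingers":1}
{"dp":[0.039, 0.129, 0.0],"angular":[0.0, 0.0, -0.1889],"fingers":1}
```

>>> {"api": "step_arm", "payload": {"targets": [{"dp":[0.001,0.011,0],"angular":[-0.005,0,-0.0386],"fingers":1},{"dp":[0.003,0.022,0],"angular":[-0.0101,0,-0.0771],"fingers":1},{"dp":[0.006,0.033,-0.001],"angular":[-0.0151,0,-0.1157],"fingers":1},{"dp":[0.011,0.043,-0.001],"angular":[-0.0202,0,-0.1542],"fingers":1},{"dp":[-0.03,0.065,0.009],"angular":[-0.0168,0.0138,-0.1547],"fingers":1},{"dp":[-0.069,0.087,0.021],"angular":[-0.0134,0.0272,-0.155],"fingers":1},{"dp":[-0.108,0.108,0.035],"angular":[-0.0101,0.0406,-0.1553],"fingers":1},{"dp":[-0.108,0.108,0.035],"angular":[-0.0101,0.0406,-0.1553],"fingers":1}]}}

```text
time: 13.75
tool_pos: [505.0, 172.2, 210.8]
tcp_rot: [179.9, -0.1, 106.5]
ft_force: [-1.9, 5.0, 9.4]
finger_gap: 15.2
grip_force: 60.5
```

```bash
cat > st.py <<'E'
from h import *
np.set_printoptions(precision=1,suppress=True)
s=sense();print(s['time'],s['tool_pos'],s['tcp_rot'],s['ft_force'],s['wrist_torque'],s['finger_gap'],s['joint_pos'])
save('scene','sx')
for m in masks_of('scene','gas_bottle'):
    ys,xs=np.nonzero(m['pixels']);print(np.round(m['at']),xs.min(),xs.max(),ys.min(),ys.max())
for l in('foot_left','foot_right','foot_front','foot_rear'): print(l,[(np.round(d['at']),round(d['conf'],2),atz('scene',d['at'],0)) for d in pinpoint('scene',l)])
E
python3 st.py
```

```text
13.75 [505.  172.2 210.8] [179.9  -0.1 106.5] [-1.9  5.   9.4] [0.8 0.4 0.1] 15.175224494239526 [13.2 -2.3 97.5  0.1 84.8 -3.3]
[320. 235.] 304 340 197 270
[298. 174.] 278 318 113 223
foot_left [(array([336., 262.]), 0.67, array([490. , 219.9,   0. ])), (array([310., 220.]), 0.56, array([402.7,  80.3,   0. ]))]
foot_right [(array([300., 258.]), 0.56, array([534.3, 133.5,   0. ]))]
foot_front [(array([278., 213.]), 0.97, array([435.9, -13. ,   0. ])), (array([317., 272.]), 0.86, array([548.8, 195.4,   0. ])), (array([288., 296.]), 0.21, array([654.1, 174.4,   0. ]))]
foot_rear []
```

>>> {"api": "step_arm", "payload": {"targets": [{"dp":[-0.069,0,-0.013],"angular":[0,0.0207,0],"fingers":1},{"dp":[-0.139,0,-0.021],"angular":[0,0.0414,0],"fingers":1},{"dp":[-0.14,0.013,-0.021],"angular":[-0.0031,0.0413,0.0472],"fingers":1},{"dp":[-0.143,0.027,-0.021],"angular":[-0.0061,0.0411,0.0943],"fingers":1},{"dp":[-0.148,0.039,-0.021],"angular":[-0.0092,0.0407,0.1415],"fingers":1},{"dp":[-0.154,0.051,-0.021],"angular":[-0.0123,0.0402,0.1886],"fingers":1},{"dp":[-0.097,0.09,-0.013],"angular":[-0.0061,0.0201,0.1888],"fingers":1},{"dp":[-0.039,0.129,0],"angular":[0,0,0.1889],"fingers":1}]}}

```text
time: 15.05
tool_pos: [531.6, 172.7, 210.8]
tcp_rot: [180.0, 0.0, 72.5]
ft_force: [-12.5, -12.2, 54.2]
finger_gap: 14.7
grip_force: 67.9
```

```bash
python3 st.py
```

```text
15.05 [531.6 172.7 210.8] [180.    0.   72.5] [-12.5 -12.2  54.2] [-2.1  2.  -0.3] 14.655918435208374 [12.8  1.7 93.5 -0.1 84.8 30.3]
[314. 245.] 297 333 209 277
[294. 174.] 278 308 113 223
[338. 347.] 334 350 331 357
foot_left [(array([324., 275.]), 0.98, array([544.2, 216.2,  -0. ])), (array([312., 266.]), 0.72, array([540.9, 173.8,   0. ])), (array([310., 222.]), 0.7, array([411.3,  85.1,   0. ]))]
foot_right []
foot_front [(array([282., 214.]), 0.94, array([432.5,   0.2,   0. ])), (array([301., 276.]), 0.77, array([583.6, 167.7,   0. ])), (array([238., 173.]), 0.55, array([ 369.1, -222.4,   -0. ])), (array([320., 208.]), 0.15, array([345.4,  81.1,  -0. ]))]
foot_rear [(array([337., 352.]), 0.6, array([707.9, 351.5,   0. ]))]
```

```bash
python3 - <<'E'
from h import *
np.set_printoptions(precision=1,suppress=True)
s=sense();print(s['time'],s['tool_pos'],s['tcp_rot'],s['ft_force'],s['wrist_torque'],s['finger_gap'],s['grip_force'])
im=snapshot('scene');cv2.imwrite('pics/s3c.png',cv2.resize(im[170:310,240:380],None,fx=4,fy=4,interpolation=cv2.INTER_CUBIC))
E
```

```text
15.35 [531.4 172.1 210.7] [180.    0.   72.6] [-4.2 -2.4 11.7] [-0.3  0.7 -0. ] 14.828948184235204 63.16536068916321
```

View pics/s3c.png

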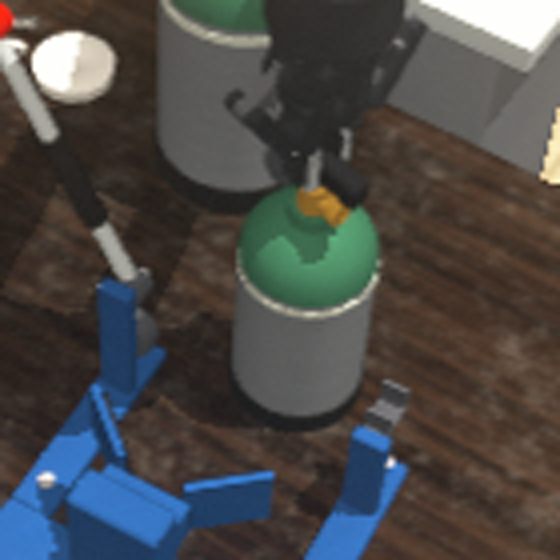

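The crop shows the bottle upright on the desk in front of the mouth; the 54 N was only the landing peak and has settled to 12 N. I'll set down more softly with a slower landing profile.

```bash
python3 - <<'E'
from h import *
def track(ys,c=np.array([531.5,172.2]),s=1):
    for a,b in zip(ys[:-1],ys[1:]):
        r=lambda q:np.array([-np.sin(np.radians(q)),np.cos(np.radians(q))])*46*s
        c=c+r(a)-r(b);print(b,np.round(c,1));s=-s
track([-17.5,13.5,-15.5,15.5,-13.5,15.5])
pr=((.5,0),(1,.1),(1,.4),(1,.7),(1,1),(.55,1),(.15,1),(0,1))
halfstep(1,31,prof=pr);print();halfstep(-1,-29,prof=pr)
E
```

```text
13.5 [556.1 171.3]
-15.5 [579.1 170.9]
15.5 [603.7 170.9]
-13.5 [626.7 171.3]
15.5 [649.8 171.7]
{"dp":[0.069, 0.0, -0.013],"angular":[0.0, -0.0207, 0.0],"fingers":1}
{"dp":[0.139, 0.005, -0.021],"angular":[-0.0011, -0.0414, -0.0172],"fingers":1}
{"dp":[0.141, 0.02, -0.021],"angular":[-0.0045, -0.0412, -0.0688],"fingers":1}
{"dp":[0.145, 0.034, -0.021],"angular":[-0.0078, -0.0409, -0.1204],"fingers":1}
{"dp":[0.152, 0.047, -0.021],"angular":[-0.0112, -0.0404, -0.172],"fingers":1}
{"dp":[0.098, 0.079, -0.014],"angular":[-0.0062, -0.0222, -0.1721],"fingers":1}
{"dp":[0.051, 0.108, -0.004],"angular":[-0.0017, -0.0061, -0.1722],"fingers":1}
{"dp":[0.033, 0.118, -0.0],"angular":[0.0, 0.0, -0.1722],"fingers":1}

{"dp":[-0.069, 0.0, -0.013],"angular":[0.0, 0.0207, 0.0],"fingers":1}
{"dp":[-0.139, 0.005, -0.021],"angular":[-0.001, 0.0414, 0.0161],"fingers":1}
{"dp":[-0.141, 0.018, -0.021],"angular":[-0.0042, 0.0412, 0.0644],"fingers":1}
{"dp":[-0.144, 0.032, -0.021],"angular":[-0.0073, 0.0409, 0.1126],"fingers":1}
{"dp":[-0.15, 0.044, -0.021],"angular":[-0.0105, 0.0405, 0.1609],"fingers":1}
{"dp":[-0.095, 0.075, -0.014],"angular":[-0.0058, 0.0223, 0.161],"fingers":1}
{"dp":[-0.047, 0.102, -0.004],"angular":[-0.0016, 0.0061, 0.1611],"fingers":1}
{"dp":[-0.029, 0.112, 0.0],"angular":[0.0, 0.0, 0.1611],"fingers":1}
```

>>> {"api": "step_arm", "payload": {"targets": [{"dp":[0.069,0,-0.013],"angular":[0,-0.0207,0],"fingers":1},{"dp":[0.139,0.005,-0.021],"angular":[-0.0011,-0.0414,-0.0172],"fingers":1},{"dp":[0.141,0.02,-0.021],"angular":[-0.0045,-0.0412,-0.0688],"fingers":1},{"dp":[0.145,0.034,-0.021],"angular":[-0.0078,-0.0409,-0.1204],"fingers":1},{"dp":[0.152,0.047,-0.021],"angular":[-0.0112,-0.0404,-0.172],"fingers":1},{"dp":[0.098,0.079,-0.014],"angular":[-0.0062,-0.0222,-0.1721],"fingers":1},{"dp":[0.051,0.108,-0.004],"angular":[-0.0017,-0.0061,-0.1722],"fingers":1},{"dp":[0.033,0.118,0],"angular":[0,0,-0.1722],"fingers":1}]}}

```text
time: 16.4
tool_pos: [556.1, 171.2, 210.9]
tcp_rot: [180.0, -0.1, 103.5]
ft_force: [-4.2, 5.8, 14.2]
finger_gap: 14.9
grip_force: 63.6
```

```bash
python3 st.py
```

```text
16.4 [556.1 171.2 210.9] [180.   -0.1 103.5] [-4.2  5.8 14.2] [0.9 0.9 0.2] 14.94274836922486 [12.   5.2 89.8  0.1 84.9 -1.6]
[291. 180.] 277 303 113 222
[311. 249.] 292 328 210 284
foot_left [(array([327., 275.]), 0.9, array([541. , 222.4,   0. ])), (array([309., 222.]), 0.7, array([413.9,  82.8,   0. ])), (array([304., 286.]), 0.44, array([605.3, 189.8,   0. ]))]
foot_right [(array([259., 187.]), 0.35, array([ 381.2, -126.1,    0. ]))]
foot_front [(array([305., 284.]), 0.91, array([598.5, 191. ,   0. ])), (array([284., 216.]), 0.89, array([435.,   9.,   0.]))]
foot_rear []
```

>>> {"api": "step_arm", "payload": {"targets": [{"dp":[-0.069,0,-0.013],"angular":[0,0.0207,0],"fingers":1},{"dp":[-0.139,0.005,-0.021],"angular":[-0.001,0.0414,0.0161],"fingers":1},{"dp":[-0.141,0.018,-0.021],"angular":[-0.0042,0.0412,0.0644],"fingers":1},{"dp":[-0.144,0.032,-0.021],"angular":[-0.0073,0.0409,0.1126],"fingers":1},{"dp":[-0.15,0.044,-0.021],"angular":[-0.0105,0.0405,0.1609],"fingers":1},{"dp":[-0.095,0.075,-0.014],"angular":[-0.0058,0.0223,0.161],"fingers":1},{"dp":[-0.047,0.102,-0.004],"angular":[-0.0016,0.0061,0.1611],"fingers":1},{"dp":[-0.029,0.112,0],"angular":[0,0,0.1611],"fingers":1}]}}

```text
time: 17.7
tool_pos: [579.0, 171.9, 210.9]
tcp_rot: [180.0, 0.1, 74.6]
ft_force: [-4.7, -4.8, 16.7]
finger_gap: 14.9
grip_force: 64.1
```

>>> {"api": "step_arm", "payload": {"targets": [{"dp":[0.069,0,-0.013],"angular":[0,-0.0207,0],"fingers":1},{"dp":[0.139,0.005,-0.021],"angular":[-0.0011,-0.0414,-0.0172],"fingers":1},{"dp":[0.141,0.02,-0.021],"angular":[-0.0045,-0.0412,-0.0688],"fingers":1},{"dp":[0.145,0.034,-0.021],"angular":[-0.0078,-0.0409,-0.1204],"fingers":1},{"dp":[0.152,0.047,-0.021],"angular":[-0.0112,-0.0404,-0.172],"fingers":1},{"dp":[0.098,0.079,-0.014],"angular":[-0.0062,-0.0222,-0.1721],"fingers":1},{"dp":[0.051,0.108,-0.004],"angular":[-0.0017,-0.0061,-0.1722],"fingers":1},{"dp":[0.033,0.118,0],"angular":[0,0,-0.1722],"fingers":1}]}}

```text
time: 18.7
tool_pos: [603.6, 170.7, 210.9]
tcp_rot: [180.0, -0.1, 105.5]
ft_force: [-4.5, 6.0, 15.3]
finger_gap: 14.9
grip_force: 63.6
```

```bash
python3 st.py; python3 - <<'E'
from h import *
print([ (np.round(d['at'],1),round(d['conf'],2)) for l in('bar_grip','bar_hinge','bay') for d in pinpoint('scene',l)])
im=cv2.imread('pics/sx.png');cv2.imwrite('pics/s4c.png',cv2.resize(im[190:350,220:380],None,fx=3.5,fy=3.5,interpolation=cv2.INTER_CUBIC))
E
```

```text
18.7 [603.6 170.7 210.9] [180.   -0.1 105.5] [-4.5  6.  15.3] [0.8 1.  0.3] 14.920725387652599 [11.  12.2 82.1  0.1 85.7 -4.5]
[281. 203.] 278 318 155 220
[298. 259.] 281 318 222 293
foot_left [(array([307., 222.]), 0.92, array([415.8,  78.8,   0. ])), (array([318., 289.]), 0.57, array([590.9, 224.1,  -0. ]))]
foot_right []
foot_front [(array([281., 210.]), 0.94, array([420. , -12.3,   0. ])), (array([295., 298.]), 0.92, array([649.2, 191.2,   0. ]))]
foot_rear [(array([338., 353.]), 0.59, array([709.8, 355. ,   0. ]))]
[(array([238.5, 175.8]), 0.63), (array([302.5, 231.6]), 0.39), (array([273.8, 239.1]), 0.76)]
```

View pics/s4c.png

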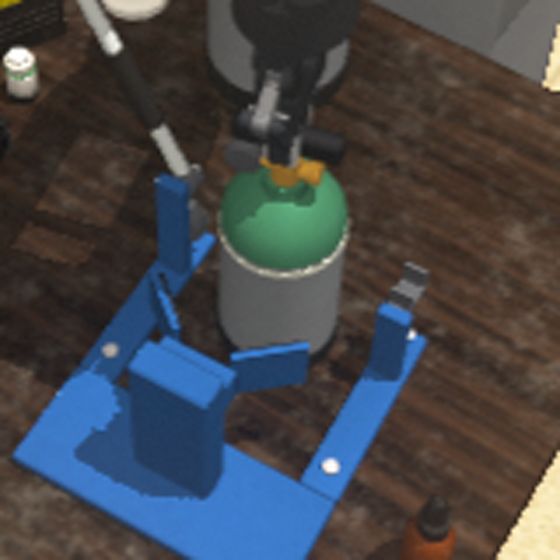

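The crop shows the bottle between the posts, upright, with the arm still open at upper left. About 44 mm remain, so two more half-steps.

```bash
python3 - <<'E'
from h import *
pr=((.5,0),(1,.1),(1,.4),(1,.7),(1,1),(.55,1),(.15,1),(0,1))
halfstep(-1,-26.5,prof=pr);print();halfstep(1,29,prof=pr)
E
```

```text
{"dp":[-0.069, 0.0, -0.013],"angular":[0.0, 0.0207, 0.0],"fingers":1}
{"dp":[-0.139, 0.004, -0.021],"angular":[-0.001, 0.0414, 0.0147],"fingers":1}
{"dp":[-0.14, 0.017, -0.021],"angular":[-0.0038, 0.0413, 0.0588],"fingers":1}
{"dp":[-0.143, 0.029, -0.021],"angular":[-0.0067, 0.041, 0.1029],"fingers":1}
{"dp":[-0.148, 0.041, -0.021],"angular":[-0.0096, 0.0406, 0.147],"fingers":1}
{"dp":[-0.092, 0.069, -0.014],"angular":[-0.0053, 0.0224, 0.1472],"fingers":1}
{"dp":[-0.043, 0.093, -0.004],"angular":[-0.0014, 0.0061, 0.1472],"fingers":1}
{"dp":[-0.024, 0.103, 0.0],"angular":[0.0, 0.0, 0.1472],"fingers":1}

{"dp":[0.069, 0.0, -0.013],"angular":[0.0, -0.0207, 0.0],"fingers":1}
{"dp":[0.139, 0.005, -0.021],"angular":[-0.001, -0.0414, -0.0161],"fingers":1}
{"dp":[0.141, 0.018, -0.021],"angular":[-0.0042, -0.0412, -0.0644],"fingers":1}
{"dp":[0.144, 0.032, -0.021],"angular":[-0.0073, -0.0409, -0.1126],"fingers":1}
{"dp":[0.15, 0.044, -0.021],"angular":[-0.0105, -0.0405, -0.1609],"fingers":1}
{"dp":[0.095, 0.075, -0.014],"angular":[-0.0058, -0.0223, -0.161],"fingers":1}
{"dp":[0.047, 0.102, -0.004],"angular":[-0.0016, -0.0061, -0.1611],"fingers":1}
{"dp":[0.029, 0.112, 0.0],"angular":[0.0, 0.0, -0.1611],"fingers":1}
```

>>> {"api": "step_arm", "payload": {"targets": [{"dp":[-0.069,0,-0.013],"angular":[0,0.0207,0],"fingers":1},{"dp":[-0.139,0.004,-0.021],"angular":[-0.001,0.0414,0.0147],"fingers":1},{"dp":[-0.14,0.017,-0.021],"angular":[-0.0038,0.0413,0.0588],"fingers":1},{"dp":[-0.143,0.029,-0.021],"angular":[-0.0067,0.041,0.1029],"fingers":1},{"dp":[-0.148,0.041,-0.021],"angular":[-0.0096,0.0406,0.147],"fingers":1},{"dp":[-0.092,0.069,-0.014],"angular":[-0.0053,0.0224,0.1472],"fingers":1},{"dp":[-0.043,0.093,-0.004],"angular":[-0.0014,0.0061,0.1472],"fingers":1},{"dp":[-0.024,0.103,0],"angular":[0,0,0.1472],"fingers":1}]}}

```text
time: 20.15
tool_pos: [624.5, 172.9, 210.9]
tcp_rot: [180.0, 0.1, 79.1]
ft_force: [-4.9, -5.3, 16.9]
finger_gap: 14.6
grip_force: 64.0
```

```bash
python3 st.py; python3 - <<'E'
from h import *
pr=((.5,0),(1,.1),(1,.4),(1,.7),(1,1),(.55,1),(.15,1),(0,1))
halfstep(1,29,lam=.115,prof=pr)
P=camera_params('wrist');im=save('wrist','w5')
for l in('bar_grip','bar_hinge','bay'): print(l,[(np.round(d['at']),round(d['conf'],2)) for d in pinpoint('wrist',l)])
E
```

```text
20.15 [624.5 172.9 210.9] [180.    0.1  79.1] [-4.9 -5.3 16.9] [-0.9  1.1 -0.2] 14.64964105882415 [11.  15.4 78.4 -0.1 86.2 21.9]
[295. 266.] 278 313 234 292
[280. 201.] 278 282 186 213
foot_left [(array([307., 299.]), 0.77, array([632. , 217.4,   0. ]))]
foot_right [(array([282., 278.]), 0.65, array([619.7, 129.3,   0. ])), (array([298., 236.]), 0.24, array([477.2,  85.4,   0. ]))]
foot_front [(array([284., 302.]), 0.83, array([671.9, 174.6,   0. ])), (array([282., 216.]), 0.6, array([438.6,   3.4,   0. ]))]
foot_rear []
{"dp":[0.061, 0.0, -0.011],"angular":[0.0, -0.0183, 0.0],"fingers":1}
{"dp":[0.123, 0.005, -0.019],"angular":[-0.0009, -0.0366, -0.0161],"fingers":1}
{"dp":[0.125, 0.022, -0.019],"angular":[-0.0037, -0.0365, -0.0644],"fingers":1}
{"dp":[0.129, 0.037, -0.019],"angular":[-0.0065, -0.0362, -0.1127],"fingers":1}
{"dp":[0.136, 0.052, -0.019],"angular":[-0.0093, -0.0358, -0.1609],"fingers":1}
{"dp":[0.088, 0.079, -0.012],"angular":[-0.0051, -0.0197, -0.1611],"fingers":1}
{"dp":[0.045, 0.103, -0.004],"angular":[-0.0014, -0.0054, -0.1611],"fingers":1}
{"dp":[0.029, 0.112, 0.0],"angular":[0.0, 0.0, -0.1611],"fingers":1}
bar_grip []
bar_hinge [(array([324., 173.]), 0.48)]
bay []
```

>>> {"api": "step_arm", "payload": {"targets": [{"dp":[0.061,0,-0.011],"angular":[0,-0.0183,0],"fingers":1},{"dp":[0.123,0.005,-0.019],"angular":[-0.0009,-0.0366,-0.0161],"fingers":1},{"dp":[0.125,0.022,-0.019],"angular":[-0.0037,-0.0365,-0.0644],"fingers":1},{"dp":[0.129,0.037,-0.019],"angular":[-0.0065,-0.0362,-0.1127],"fingers":1},{"dp":[0.136,0.052,-0.019],"angular":[-0.0093,-0.0358,-0.1609],"fingers":1},{"dp":[0.088,0.079,-0.012],"angular":[-0.0051,-0.0197,-0.1611],"fingers":1},{"dp":[0.045,0.103,-0.004],"angular":[-0.0014,-0.0054,-0.1611],"fingers":1},{"dp":[0.029,0.112,0],"angular":[0,0,-0.1611],"fingers":1}]}}

```text
time: 21.65
tool_pos: [647.7, 173.0, 210.9]
tcp_rot: [-180.0, -0.1, 108.0]
ft_force: [-6.1, 3.0, 15.3]
finger_gap: 14.7
grip_force: 63.7
```

```bash
python3 st.py; python3 -c "
from h import *
s=sense();print(s['ft_force'],s['tool_pos'])"
```

```text
21.65 [647.7 173.  210.9] [-180.    -0.1  108. ] [-6.1  3.  15.3] [0.7 1.2 0.2] 14.732170153362349 [10.5 18.9 74.3  0.1 86.9 -7.5]
[318. 198.] 302 322 153 222
[289. 268.] 272 309 235 309
[271. 309.] 223 341 171 363
foot_left [(array([308., 300.]), 0.79, array([634.2, 221.9,   0. ])), (array([307., 221.]), 0.71, array([413.5,  77.3,   0. ]))]
foot_right []
foot_front [(array([285., 312.]), 0.76, array([694.7, 193.8,   0. ])), (array([390., 249.]), 0.54, array([364.2, 322.6,   0. ]))]
foot_rear []
[-4.92451988  0.32491698 11.2277284 ] [647.31718125 173.79245834 210.82360814]
```

>>> {"api": "step_arm", "payload": {"newtons": 20, "targets": [{"dp":[0,0,0],"angular":[0,0,0],"fingers":0.7},{"dp":[0,0,0],"angular":[0,0,0],"fingers":0.4},{"dp":[0,0,0],"angular":[0,0,0],"fingers":0},{"dp":[0,0,0],"angular":[0,0,0],"fingers":0},{"dp":[0,0,-0.1],"angular":[0,0,0],"fingers":0},{"dp":[0,0,-0.3],"angular":[0,0,0],"fingers":0},{"dp":[0,0,-0.55],"angular":[0,0,0],"fingers":0},{"dp":[0,0,-0.75],"angular":[0,0,0],"fingers":0}]}}

```text
time: 22.95
tool_pos: [648.1, 173.0, 363.9]
tcp_rot: [179.8, 0.0, 108.1]
ft_force: [0.9, 0.1, 0.8]
finger_gap: 85.0
grip_force: 0.0
```

```bash
python3 - <<'E'
from h import *
np.set_printoptions(precision=1,suppress=True)
s=sense();print(s['time'],s['tool_pos'],s['tcp_rot'],s['ft_force'])
rows([((595,40,360),down(95),0)])
E
```

```text
22.95 [648.1 173.  363.9] [179.8   0.  108.1] [0.9 0.1 0.8]
{"dp":[-0.55, -0.4584, 0.018],"angular":[0.0012, 0.0, 0.0725],"fingers":0}
```

>>> {"api": "step_arm", "payload": {"targets": [{"dp":[-0.14,-0.12,0],"angular":[0,0,0.02],"fingers":0},{"dp":[-0.28,-0.24,0],"angular":[0,0,0.04],"fingers":0},{"dp":[-0.42,-0.36,0],"angular":[0,0,0.06],"fingers":0},{"dp":[-0.55,-0.458,0],"angular":[0,0,0.073],"fingers":0},{"dp":[-0.55,-0.458,0],"angular":[0,0,0.073],"fingers":0},{"dp":[-0.55,-0.458,0],"angular":[0,0,0.073],"fingers":0},{"dp":[-0.55,-0.458,0],"angular":[0,0,0.073],"fingers":0},{"dp":[-0.55,-0.458,0],"angular":[0,0,0.073],"fingers":0}]}}

```text
time: 23.95
tool_pos: [595.0, 40.8, 359.3]
tcp_rot: [-180.0, -0.0, 95.0]
ft_force: [0.5, -0.0, -0.4]
finger_gap: 85.1
grip_force: 0.0
```

```bash
python3 - <<'E'
from h import *
np.set_printoptions(precision=1,suppress=True)
s=sense();print(s['time'],s['tool_pos'],s['tcp_rot'])
P=camera_params('wrist');save('wrist','w6');save('scene','s6');save('top','t6')
Z={'bar_grip':280,'bar_hinge':95,'handle':224,'bottle_stand':0,'foot_left':0}
for l in Z:
  for d in pinpoint('wrist',l): print(l,np.round(d['at'],1),round(d['conf'],2),atz('wrist',d['at'],Z[l],P))
for c in('scene','top'):
  for l in('handle','bar_grip'):
    for d in pinpoint(c,l): print(c,l,np.round(d['at'],1),round(d['conf'],2),atz(c,d['at'],Z[l]))
E
```

```text
23.95 [595.   40.8 359.3] [-180.   -0.   95.]
bar_grip [282.7 283.1] 0.74 [600.  -14.8 280. ]
bar_hinge [282.9 136.9] 0.81 [592.   77.9  95. ]
handle [359.1  50.7] 0.82 [648.1 174.2 224. ]
handle [ 28.3 221.1] 0.72 [301.9 -13.2 224. ]
foot_left [282.2 134.5] 0.74 [591.6  70.6   0. ]
foot_left [173.2 120.6] 0.6 [417.4  82.4   0. ]
foot_left [242.3 255.2] 0.36 [ 540.2 -140.9    0. ]
scene handle [303.2 126.1] 0.95 [286.1 -31.5 224. ]
scene handle [293.5 244.4] 0.94 [650.6 181.8 224. ]
scene bar_grip [237.5 174.4] 0.64 [593.3 -17.  280. ]
top handle [241.7 172.3] 0.61 [644.8 179.6 224. ]
top bar_grip [310.9 184.8] 0.8 [602.4 -12.7 280. ]
```

View pics/w6.png

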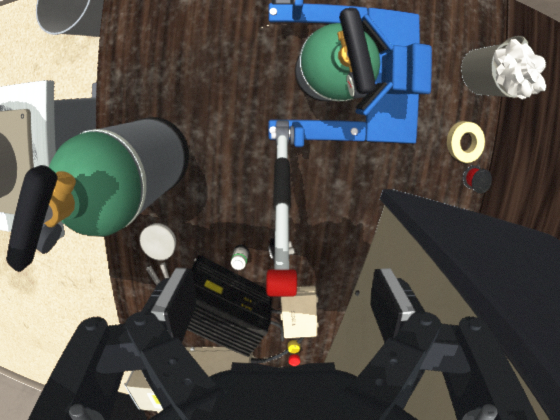

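The picture shows the bottle upright in the bay with its handle at (358,50), giving (648,174), so it is centred. The arm rests open with the red grip at (282,283), and the cabinet corner is at (385,193). I'll check the cabinet clearance before going down on the grip.

```bash
python3 - <<'E'
from h import *
np.set_printoptions(precision=1,suppress=True)
P6=camera_params('wrist')
# wrist extrinsics relative to TCP, to rebuild w3's camera pose
R6=np.array(P6['R']);t6=np.array(P6['t'])
T6=down(95).as_matrix();p6=np.array([595,40.8,359.3])
Rc=R6@T6; tc=R6@p6+t6      # cam = Rc*tool + tc
T3=down(80).as_matrix();p3=np.array([478.6,85,351.6])
P3=dict(P6);P3['R']=Rc@T3.T;P3['t']=tc-P3['R']@p3
print('check handle old',atz('wrist',(270,97),224,P3))
print('cab corner',tri([ray('wrist',(386,193),P6),ray('wrist',(461,181),P3)]))
print('cab corner top view z',[atz('top',(305,153),z) for z in(0,100,200,300,400)])
rows([((600,-15,290),down(95),0),((600,-15,262),down(95),0)])
E
```

```text
check handle old [483.4 170.8 224. ]
cab corner (array([764.5,  -1.6,  19.9]), [1.6920777106977234, 1.6920777106977107])
cab corner top view z [array([766.6,  -7.1,   0. ]), array([739.1,  -2.9, 100. ]), array([711.6,   1.3, 200. ]), array([684.1,   5.6, 300. ]), array([656.6,   9.8, 400. ])]
{"dp":[-0.2763, 0.0021, 0.3467],"angular":[-0.0, -0.0, -0.0005],"fingers":0}
{"dp":[-0.2763, 0.0021, 0.4867],"angular":[-0.0, -0.0, -0.0005],"fingers":0}
```

>>> {"api": "step_arm", "payload": {"newtons": 30, "targets": [{"dp":[-0.14,0,0.02],"angular":[0,0,0],"fingers":0.2},{"dp":[-0.276,0.002,0.1],"angular":[0,0,0],"fingers":0.2},{"dp":[-0.276,0.002,0.25],"angular":[0,0,0],"fingers":0.2},{"dp":[-0.276,0.002,0.4],"angular":[0,0,0],"fingers":0.2},{"dp":[-0.276,0.002,0.487],"angular":[0,0,0],"fingers":0.2},{"dp":[-0.276,0.002,0.487],"angular":[0,0,0],"fingers":0.5},{"dp":[-0.276,0.002,0.487],"angular":[0,0,0],"fingers":0.8},{"dp":[-0.276,0.002,0.487],"angular":[0,0,0],"fingers":1}]}}

```text
time: 25.55
tool_pos: [599.0, -15.1, 264.1]
tcp_rot: [-179.9, 0.0, 94.9]
ft_force: [-11.1, -2.2, 4.5]
finger_gap: 23.4
grip_force: 32.9
```

>>> {"api": "step_arm", "payload": {"targets": [{"dp":[0,0,0],"angular":[0,0,0],"fingers":1},{"dp":[0,0,0],"angular":[0,0,0],"fingers":1},{"dp":[0,0,0],"angular":[0,0,0],"fingers":1},{"dp":[0,0,0],"angular":[0,0,0],"fingers":1},{"dp":[0,0,0],"angular":[0,0,0],"fingers":1},{"dp":[0,0,0],"angular":[0,0,0],"fingers":1},{"dp":[0,0,0],"angular":[0,0,0],"fingers":1},{"dp":[0,0,0],"angular":[0,0,0],"fingers":1}]}}

```text
time: 26.55
tool_pos: [599.1, -15.1, 264.0]
tcp_rot: [-179.9, 0.0, 94.9]
ft_force: [-11.4, -0.6, 6.3]
finger_gap: 23.4
grip_force: 33.0
```

```bash
python3 - <<'E'
from h import *
np.set_printoptions(precision=1,suppress=True)
s=sense();p=s['tool_pos'];print(p,s['tcp_rot'],s['ft_force'],s['finger_gap'],s['grip_force'])
psi=np.radians(4.8);yv=np.array([-np.sin(psi),np.cos(psi),0])
G=lambda th:208*(np.cos(th)*yv+np.array([0,0,np.sin(th)]))
T=np.r_[np.linspace(2.05,0.9,17)[1:]]
print([round(t,2) for t in T])
rows([(p+G(t)-G(2.05),down(95),1) for t in T],p,down(95))
E
```

```text
[599.1 -15.1 264. ] [-179.9    0.    94.9] [-11.4  -0.6   6.3] 23.416095332798843 33.033330738544464
[np.float64(1.98), np.float64(1.91), np.float64(1.83), np.float64(1.76), np.float64(1.69), np.float64(1.62), np.float64(1.55), np.float64(1.48), np.float64(1.4), np.float64(1.33), np.float64(1.26), np.float64(1.19), np.float64(1.12), np.float64(1.04), np.float64(0.97), np.float64(0.9)]
{"dp":[0.0675, 0.0002, -0.0321],"angular":[0.0, 0.0, 0.0],"fingers":1}
{"dp":[0.1371, 0.0005, -0.0592],"angular":[0.0, 0.0, 0.0],"fingers":1}
{"dp":[0.2086, 0.0007, -0.0812],"angular":[0.0, 0.0, 0.0],"fingers":1}
{"dp":[0.2814, 0.001, -0.0981],"angular":[0.0, 0.0, 0.0],"fingers":1}
{"dp":[0.3552, 0.0012, -0.1097],"angular":[0.0, 0.0, 0.0],"fingers":1}
{"dp":[0.4297, 0.0015, -0.1159],"angular":[0.0, 0.0, 0.0],"fingers":1}
{"dp":[0.5044, 0.0018, -0.1168],"angular":[0.0, 0.0, 0.0],"fingers":1}
{"dp":[0.579, 0.002, -0.1124],"angular":[0.0, 0.0, 0.0],"fingers":1}
{"dp":[0.6531, 0.0023, -0.1026],"angular":[0.0, 0.0, 0.0],"fingers":1}
{"dp":[0.7263, 0.0025, -0.0874],"angular":[0.0, 0.0, 0.0],"fingers":1}
{"dp":[0.7982, 0.0028, -0.0671],"angular":[0.0, 0.0, 0.0],"fingers":1}
{"dp":[0.8684, 0.003, -0.0417],"angular":[0.0, 0.0, 0.0],"fingers":1}
{"dp":[0.9367, 0.0033, -0.0113],"angular":[0.0, 0.0, 0.0],"fingers":1}
{"dp":[1.0026, 0.0035, 0.024],"angular":[0.0, 0.0, 0.0],"fingers":1}
{"dp":[1.0658, 0.0037, 0.0639],"angular":[0.0, 0.0, 0.0],"fingers":1}
{"dp":[1.126, 0.0039, 0.1082],"angular":[0.0, 0.0, 0.0],"fingers":1}
```

>>> {"api": "step_arm", "payload": {"targets": [{"dp":[0.067,-0.012,-0.032],"angular":[0,0,0],"fingers":1},{"dp":[0.137,-0.012,-0.059],"angular":[0,0,0],"fingers":1},{"dp":[0.209,-0.012,-0.081],"angular":[0,0,0],"fingers":1},{"dp":[0.281,-0.012,-0.098],"angular":[0,0,0],"fingers":1},{"dp":[0.355,-0.012,-0.11],"angular":[0,0,0],"fingers":1},{"dp":[0.43,-0.012,-0.116],"angular":[0,0,0],"fingers":1},{"dp":[0.504,-0.012,-0.117],"angular":[0,0,0],"fingers":1},{"dp":[0.579,-0.012,-0.112],"angular":[0,0,0],"fingers":1}]}}

```text
time: 27.55
tool_pos: [588.6, 101.4, 285.7]
tcp_rot: [179.8, 0.0, 94.9]
ft_force: [6.8, -1.6, 0.9]
finger_gap: 23.7
grip_force: 32.8
```

>>> {"api": "step_arm", "payload": {"targets": [{"dp":[0.074,0,0.01],"angular":[0,0,0],"fingers":1},{"dp":[0.147,0,0.025],"angular":[0,0,0],"fingers":1},{"dp":[0.219,0,0.045],"angular":[0,0,0],"fingers":1},{"dp":[0.289,0,0.071],"angular":[0,0,0],"fingers":1},{"dp":[0.358,0,0.101],"angular":[0,0,0],"fingers":1},{"dp":[0.424,0,0.136],"angular":[0,0,0],"fingers":1},{"dp":[0.487,0,0.176],"angular":[0,0,0],"fingers":1},{"dp":[0.547,0,0.221],"angular":[0,0,0],"fingers":1}]}}

```text
time: 28.55
tool_pos: [579.2, 210.9, 241.7]
tcp_rot: [179.8, -0.1, 95.0]
ft_force: [6.7, 1.0, 2.6]
finger_gap: 23.4
grip_force: 34.7
```

>>> {"api": "step_arm", "payload": {"targets": [{"dp":[0,0,0],"angular":[0,0,0],"fingers":0.5},{"dp":[0,0,0],"angular":[0,0,0],"fingers":0.3},{"dp":[0,0,0],"angular":[0,0,0],"fingers":0.3},{"dp":[0,0,-0.1],"angular":[0,0,0],"fingers":0.3},{"dp":[0,0,-0.3],"angular":[0,0,0],"fingers":0.3},{"dp":[0,-0.1,-0.5],"angular":[0,0,0],"fingers":0.3},{"dp":[0,-0.2,-0.5],"angular":[0,0,0],"fingers":0.3},{"dp":[0,-0.3,-0.5],"angular":[0,0,0],"fingers":0.3}]}}

```text
time: 29.55
tool_pos: [518.5, 204.0, 343.1]
tcp_rot: [179.8, -0.0, 94.9]
ft_force: [-0.6, -0.4, -0.4]
finger_gap: 59.7
grip_force: 0.0
```

>>> {"api": "step_arm", "payload": {"targets": [{"dp":[-0.1,-0.2,0],"angular":[0,0,0],"fingers":0},{"dp":[-0.2,-0.4,0],"angular":[0,0,0],"fingers":0},{"dp":[-0.2,-0.4,0],"angular":[0,0,0],"fingers":0},{"dp":[-0.2,-0.4,0],"angular":[0,0,0],"fingers":0},{"dp":[-0.2,-0.4,0],"angular":[0,0,0],"fingers":0},{"dp":[-0.2,-0.4,0],"angular":[0,0,0],"fingers":0},{"dp":[-0.2,-0.4,0],"angular":[0,0,0],"fingers":0},{"dp":[-0.2,-0.4,0],"angular":[0,0,0],"fingers":0}]}}

```text
time: 30.55
tool_pos: [442.3, 157.5, 339.9]
tcp_rot: [-180.0, -0.0, 94.9]
ft_force: [0.8, 0.4, -0.5]
finger_gap: 85.1
grip_force: 0.0
```

>>> {"api": "step_arm", "payload": {"targets": [{"dp":[0,0,0],"angular":[0,0,0],"fingers":0},{"dp":[0,0,0],"angular":[0,0,0],"fingers":0},{"dp":[0,0,0],"angular":[0,0,0],"fingers":0},{"dp":[0,0,0],"angular":[0,0,0],"fingers":0},{"dp":[0,0,0],"angular":[0,0,0],"fingers":0},{"dp":[0,0,0],"angular":[0,0,0],"fingers":0},{"dp":[0,0,0],"angular":[0,0,0],"fingers":0},{"dp":[0,0,0],"angular":[0,0,0],"fingers":0}]}}

```text
time: 31.55
tool_pos: [442.3, 157.4, 340.2]
tcp_rot: [-180.0, -0.0, 94.9]
ft_force: [0.1, 0.6, 0.2]
finger_gap: 85.6
grip_force: 0.0
```

```bash
python3 - <<'E'
from h import *
np.set_printoptions(precision=1,suppress=True)
s=sense();print(s['time'],s['tool_pos'],s['ft_force'])
S=save('scene','s7');T=save('top','t7')
for c in('scene','top'):
  for l,z in(('handle',224),('bar_grip',95),('bar_hinge',95)):
    for d in pinpoint(c,l)[:2]: print(c,l,np.round(d['at'],1),round(d['conf'],2),atz(c,d['at'],z))
a=cv2.resize(S[180:370,215:375],None,fx=2.5,fy=2.5,interpolation=cv2.INTER_CUBIC)
b=cv2.resize(T[110:280,190:330],None,fx=2.8,fy=2.8,interpolation=cv2.INTER_CUBIC)
cv2.imwrite('pics/fin.png',np.hstack([a[:475],b[:475]]))
E
```

```text
31.55 [442.3 157.4 340.2] [0.1 0.6 0.2]
scene handle [304.7 125.6] 0.82 [281.6 -29.3 224. ]
scene handle [291.2 242.7] 0.69 [649.7 175.1 224. ]
scene bar_grip [347.3 276.1] 0.97 [572.  289.3  95. ]
scene bar_hinge [275.2 237.7] 0.6 [578.   79.3  95. ]
top handle [243.6 174. ] 0.7 [640.  174.1 224. ]
top handle [293.  267.9] 0.56 [381.3  29.2 224. ]
top bar_hinge [271.9 199.2] 0.94 [591.3  96.3  95. ]
```

View pics/fin.png

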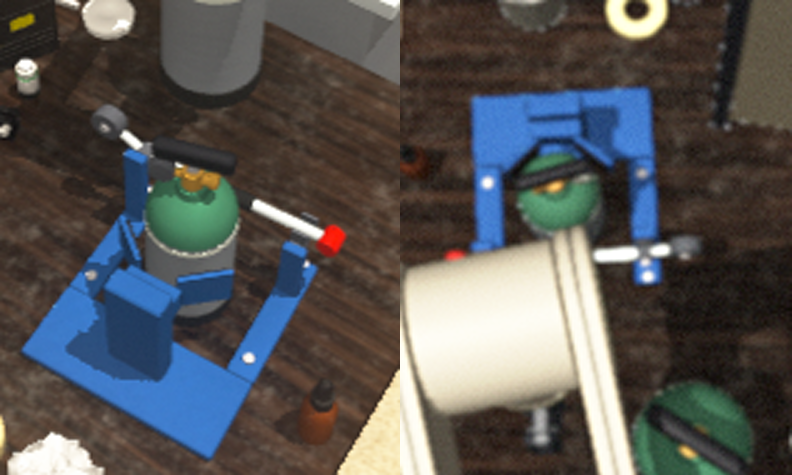

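The picture shows the arm closed in the fork, its red grip back at scene (347,276), the same pixel as at the start. The bottle stands upright and released in the bay, and the robot is clear.

```bash
python3 -c "
from bench import hand_in
print(hand_in())"
```

```text
the job is handed in; nothing more can be done
None
```

The small gas bottle stands upright and released within about 2 mm of the middle of the bay, the retaining arm is closed in front of it, and the job was handed in at about 32 s of the 64 s; no verdict came back.

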